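Find the rocking foot of a drill jig and shim it

TASK

One corner of the drill-jig plate rocks. Press down on its feet one after another with the fingertips until you find the one that sinks, then press the orange shim lever of that corner fully flat so the plate sits level and firm. Leave the other three levers standing, do not lift or shift the plate, and leave the small parts around it where they are.

Things in the scene. Friction and masses are not known exactly. Their poses are not given: they have to be found in the camera images.
- jig_plate: Loose H-shaped aluminium drill-jig plate on four padded supports, 166 mm along x, 212 along y over its four feet, 10 thick, 0.9 kg; brass bushings and a steel fence rise to 15 mm above its top in the middle. Origin: centre of its underside, 26 mm above the bench. x points away from the robot (yaw within 0.2), z up.
- jig_base: Dark steel base, 200x240 mm, 8 thick, fixed to the bench under the plate; origin: below the plate's. The supports on it look alike. Three feet are firm; any one of the four may be the one that rocks. The plate looks level, but pressed at that foot it starts to sink at about 2 N, is down on its stop, 6 mm lower, by about 5 N, and springs back.
- foot_1 (a point): Black dot on top of the plate's front left (-x, +y) foot (directions in the plate's frame), where to press that corner. The foot is 36 mm along x, 50 mm along y, the dot at its centre; its top is 36 mm above the bench when level.
- foot_2 (a point): Black dot on top of the plate's front right (-x, -y) foot (directions in the plate's frame), where to press that corner. The foot is 36 mm along x, 50 mm along y, the dot at its centre; its top is 36 mm above the bench when level.
- foot_3 (a point): Black dot on top of the plate's back right (+x, -y) foot (directions in the plate's frame), where to press that corner. The foot is 36 mm along x, 50 mm along y, the dot at its centre; its top is 36 mm above the bench when level.
- foot_4 (a point): Black dot on top of the plate's back left (+x, +y) foot (directions in the plate's frame), where to press that corner. The foot is 36 mm along x, 50 mm along y, the dot at its centre; its top is 36 mm above the bench when level.
- shim_a (a joint): Orange shim lever of one corner, hinged. 0: standing up about 40 degrees; 0.70: pressed flat against its stop. It turns stiffly, needs 6 to 8 N near its free end and stays where it is left. Flat, its steel toe packs up the foot that rocks; at a firm foot it would jack the plate 4 mm out of level. Letters are dealt to corners at random.
- tab_a (a point): Top face of the lever of joint shim_a, 45 mm from its hinge, mid-width. Lever 24 mm wide, 60 long, 5 thick, pointing to the plate's -x from its foot. Its hinge runs along the plate's y, 27 mm to the plate's -x of the foot's dot and 23 mm above the bench; flat, its top is 25.5 mm above the bench. It shims the foot about 60 to 72 mm off on its +x side.
- shim_b (a joint): Orange shim lever of one corner, hinged. 0: standing up about 40 degrees; 0.70: pressed flat against its stop. It turns stiffly, needs 6 to 8 N near its free end and stays where it is left. Flat, its steel toe packs up the foot that rocks; at a firm foot it would jack the plate 4 mm out of level. Letters are dealt to corners at random.
- tab_b (a point): Top face of the lever of joint shim_b, 45 mm from its hinge, mid-width. Lever 24 mm wide, 60 long, 5 thick, pointing to the plate's -x from its foot. Its hinge runs along the plate's y, 27 mm to the plate's -x of the foot's dot and 23 mm above the bench; flat, its top is 25.5 mm above the bench. It shims the foot about 60 to 72 mm off on its +x side.
- shim_c (a joint): Orange shim lever of one corner, hinged. 0: standing up about 40 degrees; 0.70: pressed flat against its stop. It turns stiffly, needs 6 to 8 N near its free end and stays where it is left. Flat, its steel toe packs up the foot that rocks; at a firm foot it would jack the plate 4 mm out of level. Letters are dealt to corners at random.
- tab_c (a point): Top face of the lever of joint shim_c, 45 mm from its hinge, mid-width. Lever 24 mm wide, 60 long, 5 thick, pointing to the plate's -x from its foot. Its hinge runs along the plate's y, 27 mm to the plate's -x of the foot's dot and 23 mm above the bench; flat, its top is 25.5 mm above the bench. It shims the foot about 60 to 72 mm off on its +x side.
- shim_d (a joint): Orange shim lever of one corner, hinged. 0: standing up about 40 degrees; 0.70: pressed flat against its stop. It turns stiffly, needs 6 to 8 N near its free end and stays where it is left. Flat, its steel toe packs up the foot that rocks; at a firm foot it would jack the plate 4 mm out of level. Letters are dealt to corners at random.
- tab_d (a point): Top face of the lever of joint shim_d, 45 mm from its hinge, mid-width. Lever 24 mm wide, 60 long, 5 thick, pointing to the plate's -x from its foot. Its hinge runs along the plate's y, 27 mm to the plate's -x of the foot's dot and 23 mm above the bench; flat, its top is 25.5 mm above the bench. It shims the foot about 60 to 72 mm off on its +x side.
- bearing_a: steel ball bearing, 50 mm across, 15 high, lying flat; a bystander. Origin: centre of its underside.
- bolt_a: steel bolt, 54 mm long, lying; a bystander. Origin: centre of its underside.
- bearing_b: larger steel ball bearing, 62 mm across, 18 high, lying flat; a bystander. Origin: centre of its underside.
- tape_measure: yellow and black tape measure, 39x83 mm, 63 high; a bystander. Origin: centre of its underside.

How it is judged:
On the way, in this order (a step that is already met when the one before it is completed fails the run):
1. a foot of the plate is pressed by the fingers and sinks at least 2.5 mm (contact force between the fingers and jig_plate above 1 N and height (world z) of any of foot_1, foot_2, foot_3, foot_4 below 0.0335 m), for 0.1 s.
2. exactly one shim lever is flat and the plate is level (((value of joint shim_a above 0.62 rad and value of joint each of shim_b, shim_c, shim_d below 0.3 rad) or (value of joint shim_b above 0.62 rad and value of joint each of shim_a, shim_c, shim_d below 0.3 rad) or (value of joint shim_c above 0.62 rad and value of joint each of shim_a, shim_b, shim_d below 0.3 rad) or (value of joint shim_d above 0.62 rad and value of joint each of shim_a, shim_b, shim_c below 0.3 rad)) and height (world z) of foot_1 between 0.034 and 0.038 m and height (world z) of foot_2 between 0.034 and 0.038 m and height (world z) of foot_3 between 0.034 and 0.038 m and height (world z) of foot_4 between 0.034 and 0.038 m), for 0.2 s.
At the end, for the whole second after the job is handed in: Exactly one shim lever is flat (joint above 0.62 of 0.70 rad), the other three still stand (below 0.3), all four feet are within 2 mm of their level height of 36 mm, and the plate is at rest within 15 mm of where it was (all of step 2 and linear speed of jig_plate below 0.01 m/s and distance of jig_plate from where it was at the start of the episode below 0.015 m); the robot touches nothing.
It fails at once if the plate is lifted or shifted by more than 15 mm (distance of jig_plate from where it was at the start of the episode above 0.015 m).
It fails at once if a second lever is pressed down (value of joint each of shim_a, shim_b above 0.4 rad or value of joint each of shim_a, shim_c above 0.4 rad or value of joint each of shim_a, shim_d above 0.4 rad or value of joint each of shim_b, shim_c above 0.4 rad or value of joint each of shim_b, shim_d above 0.4 rad or value of joint each of shim_c, shim_d above 0.4 rad).
It fails at once if a part standing by is moved more than 20 mm (distance of any of bearing_a, bolt_a, bearing_b, tape_measure from where it was at the start of the episode above 0.02 m).
It also fails if it takes over 51 s, if anything falls off the work surface, if the arm or the gripper's body presses on something with over 40 N, if the wrist force passes 120 N, or if a joint passes its speed limit or range.

ROBOT

A 6-joint arm with a two-finger parallel gripper is mounted at the origin on a cart in front of the work surface, level with it; the furniture and walls round the work are solid. World frame = base frame: x ahead of the robot, y to its left, z up, the work surface at z = 0. Lengths are in m, angles in rad, forces in N, time in s.
With the tool pointing down it reaches from about 0.375 to 0.9 m from the base axis. Payload 3.1 kg.
Tool frame: the origin (TCP) lies on the centre line of the jaws, within the pads' length; the fingertips stand 8 mm ahead of it and the grasp point (between the pads) lies 11 mm behind it; z points along the fingers, y is the line along which they close (so a half turn about z gives the same grasp; the last joint's range is limited). The gripper opens to 85 mm and grips with 20 to 120 N. Pads are 22 mm wide; open, the fingers measure 114 mm over their backs; the gripper's body (76 mm by 85 mm) begins 54 mm behind the grasp point. The pads swing forward as they close: fully open they stand 13 mm farther back than shut.
Start: joints at [0.998, 0.527, 1.433, -0, 1.181, -0.178], TCP at [0.24, 0.577, 0.207] pointing down, gripper open.
Joint ranges: [-3.08, 3.08], [-0.75, 2.2], [0.22, 2.44], [-1.43, 4.57], [0, 2.65], [-2.85, 2.85]. Speed limits (rad/s): [2.79, 2.79, 3.14, 3.14, 3.14, 3.14].

INTERFACE

Orientations are given as a unit quaternion [x, y, z, w].
In Python, from station import * gives the robot as it stands.
- The arm moves only by the tool play_rows, never from a script. Its argument "rows" is a list of rows, each a list of 3 entries, a list of its own where there are three numbers: the turn, a rotation vector about the tool's x, y, z in degrees, then the shift along the tool's x, y, z in mm, then the closure, from 0 (fully open) to 1 (shut). In form: [[[ax, ay, az], [dx, dy, dz], jaw], ...]. A call has 1 to 12 rows; each row shifts and turns the commanded pose from where the row before left it, along the tool's axes as they then stand; what a row does not reach is not made up. A row lasts 1/12 s, in which the tool goes at most 41.7 mm and 7.16 degrees, less where a joint would pass 70% of its speed; a pose out of reach is approached as far as the arm can. A call with a gripper value outside its range is refused whole. The fingers move at their own pace and stop on an object; "grip_force" is the grip in N (left out, the last holds). Time passes only in rows, so rows that do not move let the fingers close. It gives the time, the measured TCP pose, the force, the opening and the grip force at its end, in the units of the state.
- sense(): the state, without advancing time (a new reading comes with each control period).
- snapshot(name): name is "scene" or "top"; returns (picture, depth): 420x560x3 uint8, red, green, blue; 420x560 float32, m along the optical axis (not along the pixel's ray), 0 where there is no reading.
- get_calibration(name): a dict with "vfov" (degrees; the focal length in pixels is half the picture's height over the tangent of half this angle, whatever the lens; pixels are square), "cx", "cy" (the principal point, pixels), "k1" (the pictures are not rectified: a ray, as slopes to the right and down, at radius r is drawn at 1 + k1 r^2 times it, then the intrinsics apply), "xyz" and "attitude" of the camera in the world. Camera axes: x right, y down, z forward; pixel columns grow to the right and rows downward; lengths in m; the calibration is good to about 2 mm. A picture is of the moment at which its call begins. get_calibration takes no time and is no camera call.
- sign_off(): hands the job in; it is judged then, once.
The state is a dict: "t": time; "q": joint angles; "qd": joint speeds; "tau": joint torques, N m; "tcp_pos": TCP position; "tool_rot": TCP orientation; "force": force on the tool from outside, world axes, zero at the start; "ft_torque": the same for the moment, N m; "finger_gap": opening from 0.0 (shut) to 1.0 (fully open); "gripper_force": force on a finger pad.
Only numpy, scipy, OpenCV 4.12 (cv2) and the standard library are available. Lean on these libraries where they do the work, as an engineer would, in place of code of your own. Each camera call takes 0.05 s, during which the arm holds its last target. There are 200 camera calls.

## Working session

There is one attempt and no reset: what is moved stays moved. The work goes in short steps, Python scripts to look and compute and a tool call to move; the robot and the scene stay as the last step left them, time stands still between calls to the robot, and variables do not carry over. Pictures are saved under pics/ and viewed, at most 10 in all, crops included, and the job is handed in when it is done.

Besides the shell and the picture viewer there is one more tool, called after "Emit:" as a command line: name --argument value ..., lists and objects as JSON in quotes. play_rows: Moves the arm, as the interface text tells. Its arguments: {"type":"object","properties":{"rows":{"type":"array","items":{"type":"array"}},"grip_force":{"type":"number"}},"required":["rows"]}

```bash
mkdir -p pics; cat > h.py <<'E'
from station import *
import numpy as np, cv2
from scipy.spatial.transform import Rotation as R
def cam(n):
    c=get_calibration(n); f=210/np.tan(np.radians(c['vfov']/2))
    a=np.array(c['attitude']); 
    M=R.from_quat(a).as_matrix() if a.size==4 else a.reshape(3,3)
    return c,f,M
def ray(n,u,v):
    c,f,M=cam(n); x=np.array([(u-c['cx'])/f,(v-c['cy'])/f]); s=x.copy()
    for _ in range(20): s=x/(1+c['k1']*(s@s))
    return np.array(c['xyz']),M@np.array([s[0],s[1],1])
def atz(n,u,v,z):
    o,d=ray(n,u,v); return o+d*(z-o[2])/d[2]
def atd(n,u,v,dep):
    o,d=ray(n,u,v); return o+d*dep[int(round(v)),int(round(u))]
E
python3 - <<'E'
from h import *
for n in('scene','top'):
    print(get_calibration(n))
    p,d=snapshot(n); cv2.imwrite(f'pics/{n}0.png',p[:,:,::-1]); np.save(f'{n}0.npy',d)
print(sense())
E
```

```text
{'vfov': 42.321992748435434, 'cx': 282.9729894284607, 'cy': 211.26512063786348, 'k1': 0.0709174700489422, 'xyz': array([ 0.23824138, -0.7573493 ,  0.62611099]), 'attitude': array([ 0.86471391, -0.21547458,  0.09938861, -0.44267649])}
{'vfov': 52.91686810378804, 'cx': 279.7959193371612, 'cy': 216.03799981350895, 'k1': 0.006905995088879688, 'xyz': array([ 0.47975054, -0.09101681,  0.91168707]), 'attitude': array([ 0.70622711, -0.70525409,  0.03678005, -0.05007164])}
{'t': 0.1, 'q': array([ 9.97486858e-01,  5.28367258e-01,  1.43379324e+00, -2.57455907e-05,
        1.18143116e+00, -1.78477097e-01]), 'qd': array([ 1.48594843e-03, -3.40901278e-03, -4.66069825e-03, -6.89378570e-05,
        5.82604674e-04,  3.71305569e-04]), 'tau': array([-1.79840704e-04, -4.43308139e+01, -1.78586465e+01, -2.26752827e-04,
        3.90709582e-03, -1.32507679e-06]), 'tcp_pos': array([0.23998299, 0.57631956, 0.20582913]), 'tool_rot': array([ 1.96131459e-01,  9.80577101e-01, -9.34090511e-04, -3.55848950e-04]), 'force': array([-0.13838259, -0.2237609 , -0.157352  ]), 'ft_torque': array([-0.00443553,  0.0008302 ,  0.01999248]), 'gripper_force': 0.0, 'finger_gap': 0.9997349494690604}
```

View pics/top0.png

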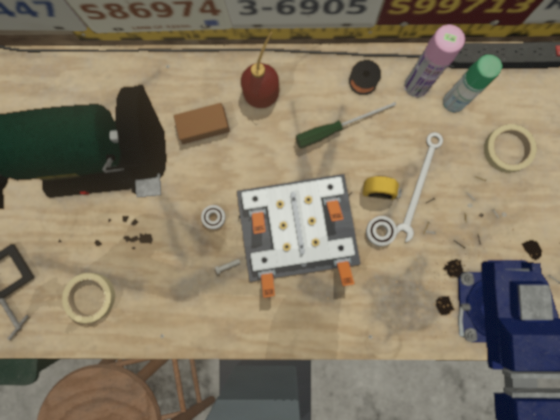

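View pics/scene0.png

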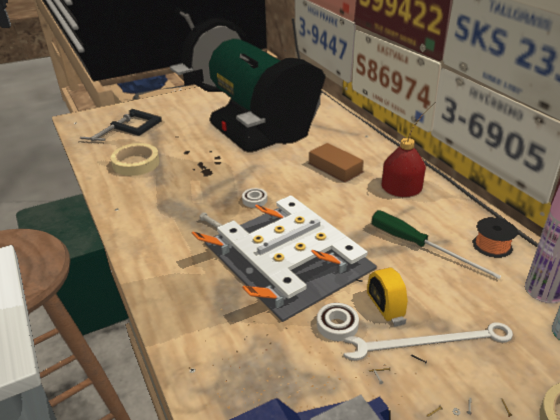

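The top view shows the dots near (256,199), (331,187), (264,261) and (341,249). The orange levers are at (259,222), (335,210), (268,286) and (345,273). The scene view agrees, and the bystanders are clear of the feet. Next I'll refine the dots.

```bash
python3 - <<'E'
from h import *
p=cv2.imread('pics/top0.png'); g=cv2.cvtColor(p,cv2.COLOR_BGR2GRAY).astype(float); d=np.load('top0.npy')
P={}
for k,(u,v) in {1:(264,261),2:(341,249),3:(331,187),4:(256,199)}.items():
    w=g[v-5:v+6,u-5:u+6]; m=np.clip(150-w,0,None); yy,xx=np.mgrid[v-5:v+6,u-5:u+6]
    c=(xx*m).sum()/m.sum(),(yy*m).sum()/m.sum(); P[k]=atz('top',*c,.036)
    print(k,np.round(c,1),np.round(P[k],4),np.round(atd('top',*c,d),4), m.sum())
print([ (a,b,np.linalg.norm(P[a]-P[b])) for a,b in((1,2),(3,4),(1,4),(2,3))])
c=sum(P.values())/4; v=P[4]+P[3]-P[1]-P[2]; w=P[1]+P[4]-P[2]-P[3]
print('centre',c,'yaw',np.arctan2(v[1],v[0]),np.arctan2(-w[0],w[1]))
# scene check: project
for k,X in P.items():
    cc,f,M=cam('scene'); q=M.T@(X-cc['xyz']); s=q[:2]/q[2]; s=s*(1+cc['k1']*s@s); print(k,s*f+[cc['cx'],cc['cy']])
ps=cv2.imread('pics/scene0.png')
cv2.imwrite('pics/crop.png',np.hstack([cv2.resize(ps[180:330,180:380],None,fx=2,fy=2,interpolation=2),cv2.resize(p[160:310,220:380],None,fx=2,fy=2,interpolation=2)]))
E
```

```text
1 [263.9 259.7] [ 0.4971 -0.0418  0.036 ] [ 0.497  -0.0419  0.0373] 1164.0
2 [340.5 247.6] [ 0.5222 -0.2     0.036 ] [ 0.5222 -0.2001  0.0346] 1327.0
3 [329.8 186.5] [ 0.6505 -0.1795  0.036 ] [ 0.6504 -0.1795  0.0363] 863.0
4 [254.7 198.4] [ 0.6254 -0.0215  0.036 ] [ 0.6254 -0.0214  0.036 ] 844.0
[(1, 2, np.float64(0.16013650970638346)), (3, 4, np.float64(0.1600403170160599)), (1, 4, np.float64(0.1299398717885167)), (2, 3, np.float64(0.12996288221762387))]
centre [ 0.57377785 -0.11067604  0.036     ] yaw 0.15756979553935907 0.1574255132496854
1 [232.66226907 230.93111006]
2 [286.99959832 280.7039992 ]
3 [348.80575434 248.09572171]
4 [291.33643745 204.71832629]
```

View pics/crop.png

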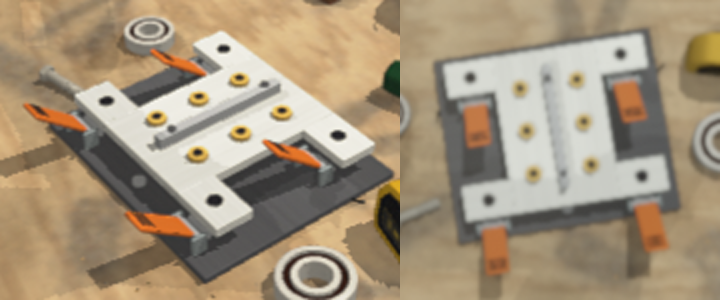

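Emit:
play_rows --rows '[[[0,0,-6.3],[0,0,0],1],[[0,0,-6.3],[0,0,0],1],[[0,0,-6.3],[0,0,0],1],[[0,0,-6.3],[0,0,0],1],[[0,0,-6.4],[0,0,0],1],[[0,0,0],[-8,-33,0],1],[[0,0,0],[-8,-33,0],1],[[0,0,0],[-8,-33,0],1],[[0,0,0],[-8,-33,0],1],[[0,0,0],[-8,-33,0],1],[[0,0,0],[-8,-33,0],1],[[0,0,0],[-8,-33,0],1]]' --grip_force 40

```text
t: 1.1
tcp_pos: [0.3317, 0.3558, 0.2065]
tool_rot: [-0.079, 0.997, -0.0, -0.0]
force: [0.5, 0.1, -0.0]
finger_gap: -0.001
gripper_force: 0.0
```

Emit:
play_rows --rows '[[[0,0,0],[-8,-33,0],1],[[0,0,0],[-8,-33,0],1],[[0,0,0],[-8,-33,0],1],[[0,0,0],[-8,-33,0],1],[[0,0,0],[-8,-33,0],1],[[0,0,0],[-8,-33,0],1],[[0,0,0],[-8,-33,0],1],[[0,0,0],[-8,-33,0],1],[[0,0,0],[-8,-33,0],1],[[0,0,0],[-8,-33,0],1],[[0,0,0],[-8,-33,0],1],[[0,0,0],[0,0,0],1]]'

```text
t: 2.1
tcp_pos: [0.479, 0.0073, 0.2069]
tool_rot: [-0.076, 0.997, -0.002, 0.002]
force: [0.7, 0.5, -0.0]
finger_gap: 0.001
gripper_force: 0.0
```

```bash
cat >> h.py <<'E'
FEET={1:(.4971,-.0418),2:(.5222,-.2),3:(.6505,-.1795),4:(.6254,-.0215)}
def rel():
    s=sense(); M=R.from_quat(s['tool_rot']).as_matrix(); p=s['tcp_pos']
    print('t',round(s['t'],2),'tcp',np.round(p,4),'F',np.round(s['force'],2),'gap',round(s['finger_gap'],3),'z-axis',np.round(M[:,2],4),'xyaw',np.degrees(np.arctan2(-M[1,0],-M[0,0])))
    for k,f in FEET.items(): print(k,'shift mm to tip 0.036:',np.round(1000*M.T@(np.array([*f,.044])-p),1))
E
python3 -c "
from h import *
rel()"
```

```text
t 2.1 tcp [0.479  0.0073 0.2069] F [ 0.75  0.49 -0.05] gap 0.001 z-axis [ 0.0042 -0.003  -1.    ] xyaw 8.68341131681921
1 shift mm to tip 0.036: [ -9.9 -50.7 163.1]
2 shift mm to tip 0.036: [ -10.8 -210.9  163.7]
3 shift mm to tip 0.036: [-140.7 -210.   164.2]
4 shift mm to tip 0.036: [-139.7  -50.   163.6]
```

Emit:
play_rows --rows '[[[0,0,0],[-5,-25,0],1],[[0,0,0],[-5,-25,0],1],[[0,0,0],[0,0,35],1],[[0,0,0],[0,0,35],1],[[0,0,0],[0,0,35],1],[[0,0,0],[0,0,35],1],[[0,0,0],[0,0,10],1],[[0,0,0],[0,0,0],1],[[0,0,0],[0,0,0],1]]'

```text
t: 2.85
tcp_pos: [0.4931, -0.035, 0.0569]
tool_rot: [-0.078, 0.997, 0.0, -0.0]
force: [0.7, 0.4, 0.2]
finger_gap: 0.001
gripper_force: 0.0
```

```bash
python3 -c "
from h import *
rel()"
```

```text
t 2.85 tcp [ 0.4931 -0.035   0.0569] F [0.73 0.4  0.2 ] gap 0.001 z-axis [-6.e-04  2.e-04 -1.e+00] xyaw 8.992141547477395
1 shift mm to tip 0.036: [-2.9 -7.4 12.9]
2 shift mm to tip 0.036: [  -2.9 -167.6   12.8]
3 shift mm to tip 0.036: [-132.9 -167.4   12.8]
4 shift mm to tip 0.036: [-132.8   -7.4   12.8]
```

Emit:
play_rows --rows '[[[0,0,0],[-3,-7,4],1],[[0,0,0],[0,0,4],1],[[0,0,0],[0,0,3],1],[[0,0,0],[0,0,1],1],[[0,0,0],[0,0,1],1],[[0,0,0],[0,0,1],1],[[0,0,0],[0,0,0],1]]'

```text
t: 3.43
tcp_pos: [0.497, -0.0415, 0.0428]
tool_rot: [-0.078, 0.997, 0.0, 0.0]
force: [-0.5, -0.2, 0.6]
finger_gap: 0.004
gripper_force: 0.0
```

Emit:
play_rows --rows '[[[0,0,0],[0,0,1],1],[[0,0,0],[0,0,0],1]]'

```text
t: 3.6
tcp_pos: [0.497, -0.0415, 0.0417]
tool_rot: [-0.078, 0.997, 0.0, -0.0]
force: [0.2, -0.9, -0.4]
finger_gap: 0.002
gripper_force: 0.0
```

Emit:
play_rows --rows '[[[0,0,0],[0,0,1],1],[[0,0,0],[0,0,0],1]]'

```text
t: 3.77
tcp_pos: [0.497, -0.0416, 0.0406]
tool_rot: [-0.078, 0.997, 0.0, -0.0]
force: [0.2, -0.9, -0.4]
finger_gap: -0.002
gripper_force: 0.0
```

Emit:
play_rows --rows '[[[0,0,0],[0,0,1],1],[[0,0,0],[0,0,0],1]]'

```text
t: 3.93
tcp_pos: [0.497, -0.0416, 0.0396]
tool_rot: [-0.078, 0.997, 0.0, -0.0]
force: [0.4, -0.9, -0.2]
finger_gap: -0.005
gripper_force: 0.0
```

Emit:
play_rows --rows '[[[0,0,0],[0,0,1],1],[[0,0,0],[0,0,0],1]]'

```text
t: 4.1
tcp_pos: [0.497, -0.0416, 0.0386]
tool_rot: [-0.078, 0.997, 0.0, -0.0]
force: [-0.7, -0.6, 1.0]
finger_gap: 0.002
gripper_force: 0.0
```

Emit:
play_rows --rows '[[[0,0,0],[0,0,1],1],[[0,0,0],[0,0,0],1]]'

```text
t: 4.27
tcp_pos: [0.4969, -0.0416, 0.0376]
tool_rot: [-0.078, 0.997, 0.0, -0.0]
force: [-0.8, -0.8, 0.2]
finger_gap: 0.002
gripper_force: 0.0
```

```bash
python3 - <<'E'
from h import *
rel()
p,d=snapshot('scene'); cv2.imwrite('pics/s1.png',cv2.resize(p[130:330,150:400,::-1],None,fx=3,fy=3,interpolation=2)); 
E
```

```text
t 4.27 tcp [ 0.4969 -0.0416  0.0376] F [-0.83 -0.81  0.22] gap 0.002 z-axis [-3.e-04  1.e-04 -1.e+00] xyaw 8.983012367132156
1 shift mm to tip 0.036: [-0.1 -0.3 -6.4]
2 shift mm to tip 0.036: [  -0.2 -160.4   -6.5]
3 shift mm to tip 0.036: [-130.1 -160.2   -6.5]
4 shift mm to tip 0.036: [-130.    -0.2   -6.5]
```

View pics/s1.png

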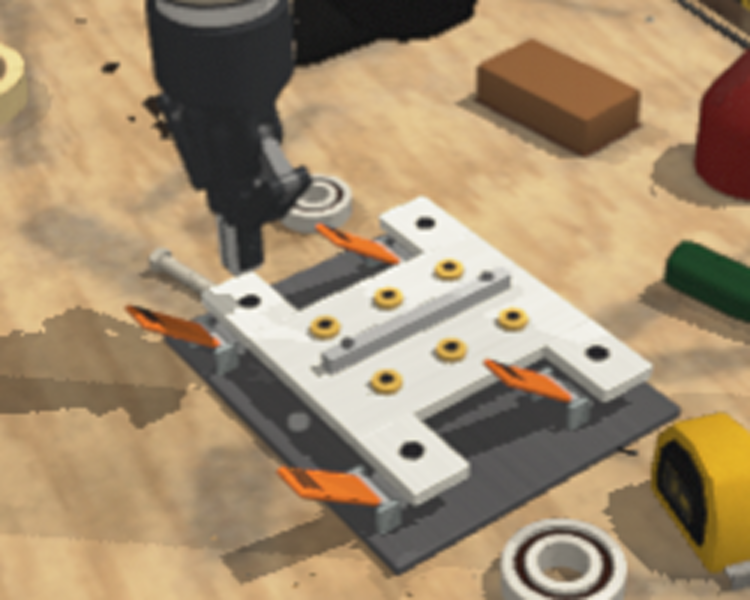

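The fingertips show at crop (240,265), about 12 px above the foot-1 dot in the full picture. They are either higher than stated or off the plate. I'll check with depth and the top view.

```bash
python3 - <<'E'
from h import *
p,d=snapshot('scene')
for u,v in((229,214),(232,215),(235,214),(230,208),(234,208),(228,205),(232.7,230)):
    print(u,v,p[int(v),int(u)],np.round(atd('scene',u,v,d),4))
p,d=snapshot('top'); cv2.imwrite('pics/t1.png',cv2.resize(p[130:330,170:400,::-1],None,fx=3,fy=3,interpolation=2))
E
```

```text
229 214 [62 63 61] [ 0.4902 -0.0505  0.0812]
232 215 [38 40 41] [ 0.4937 -0.0551  0.0807]
235 214 [37 40 41] [ 0.4998 -0.0537  0.0798]
230 208 [37 38 38] [ 0.4915 -0.0546  0.0958]
234 208 [41 42 43] [ 0.5    -0.0508  0.0905]
228 205 [56 56 54] [ 0.4894 -0.0521  0.1012]
232.7 230 [38 37 40] [ 0.4975 -0.0412  0.0375]
```

View pics/t1.png

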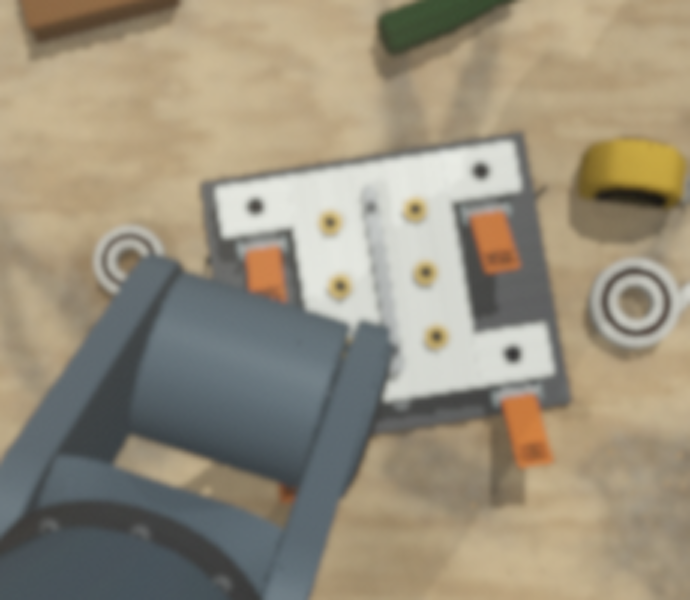

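```bash
cat >> h.py <<'E'
def tip():
    p,d=snapshot('scene'); s=sense(); x0=s['tcp_pos']
    cc,f,M=cam('scene'); c,f,M=cam('scene')
    best=[]
    for v in range(130,330):
        for u in range(150,400):
            if p[v,u].max()<110 and d[v,u]>0:
                X=atd('scene',u,v,d)
                if abs(X[0]-x0[0])<.016 and abs(X[1]-x0[1])<.022 and X[2]>.041: best.append((X[2],u,v,*np.round(X[:2],4)))
    best.sort(); print('tcp',np.round(x0,4),'lowest',best[:4])
E
python3 -c "
from h import *
tip(); print(sense()['q'])"
```

```text
Traceback (most recent call last):
  File "h.py", line 29, in tip
    X=atd('scene',u,v,d)
  File "h.py", line 16, in atd
    o,d=ray(n,u,v); return o+d*dep[int(round(v)),int(round(u))]
        ~~~^^^^^^^
  File "h.py", line 10, in ray
    c,f,M=cam(n); x=np.array([(u-c['cx'])/f,(v-c['cy'])/f]); s=x.copy()
          ~~~^^^
  File "h.py", line 5, in cam
    c=get_calibration(n); f=210/np.tan(np.radians(c['vfov']/2))
ValueError: time passes only in moves, steps and waits
```

```bash
sed -i 's/^def cam/import functools\n@functools.lru_cache\ndef cam/' h.py
python3 -c "
from h import *
cam('scene'); tip(); print(sense()['q'])"
```

```text
tcp [ 0.4971 -0.0416  0.0377] lowest [(np.float64(0.06902023134276558), 225, 218, np.float64(0.4852), np.float64(-0.0422)), (np.float64(0.06935399235251605), 232, 219, np.float64(0.4945), np.float64(-0.0511)), (np.float64(0.0698300325466007), 230, 220, np.float64(0.4902), np.float64(-0.0527)), (np.float64(0.0703756829599812), 233, 219, np.float64(0.4955), np.float64(-0.0532))]
[-3.07953663e-01  6.43571176e-01  1.88136873e+00 -4.90550177e-05
  6.16607494e-01 -2.03545189e+00]
```

Emit:
play_rows --rows '[[[0,0,0],[0,0,5],1],[[0,0,0],[0,0,5],1],[[0,0,0],[0,0,5],1],[[0,0,0],[0,0,5],1],[[0,0,0],[0,0,0],1],[[0,0,0],[0,0,0],1]]'

```text
t: 5.02
tcp_pos: [0.4966, -0.0415, 0.0171]
tool_rot: [-0.078, 0.997, 0.0, -0.001]
force: [-0.2, -0.2, -0.3]
finger_gap: 0.001
gripper_force: 0.0
```

```bash
python3 -c "
from h import *
cam('scene'); tip(); rel()"
```

```text
tcp [ 0.4968 -0.0415  0.0174] lowest [(np.float64(0.04237083853092882), 235, 229, np.float64(0.5), np.float64(-0.0464)), (np.float64(0.04279028865955459), 231, 230, np.float64(0.4926), np.float64(-0.0462)), (np.float64(0.04301774631100075), 233, 229, np.float64(0.4967), np.float64(-0.0455)), (np.float64(0.04317395375528399), 234, 229, np.float64(0.4981), np.float64(-0.0466))]
t 5.07 tcp [ 0.4968 -0.0415  0.0174] F [-0.    0.61 -0.62] gap 0.004 z-axis [-7.e-04  2.e-04 -1.e+00] xyaw 8.977433583657982
1 shift mm to tip 0.036: [ -0.2  -0.3 -26.6]
2 shift mm to tip 0.036: [  -0.3 -160.5  -26.7]
3 shift mm to tip 0.036: [-130.3 -160.2  -26.8]
4 shift mm to tip 0.036: [-130.1   -0.3  -26.7]
```

The reported height reads about 3 cm too low, so I'll go by contact instead.

Emit:
play_rows --rows '[[[0,0,0],[0,0,4],1],[[0,0,0],[0,0,2],1],[[0,0,0],[0,0,1],1],[[0,0,0],[0,0,0],1]]'

```text
t: 5.4
tcp_pos: [0.4972, -0.0416, 0.0114]
tool_rot: [-0.078, 0.997, -0.0, 0.0]
force: [-1.2, -0.4, 6.9]
finger_gap: -0.003
gripper_force: 3.5
```

Emit:
play_rows --rows '[[[0,0,0],[0,0,1],1],[[0,0,0],[0,0,1],1],[[0,0,0],[0,0,0],1]]'

```text
t: 5.65
tcp_pos: [0.4972, -0.0417, 0.0113]
tool_rot: [-0.078, 0.997, -0.0, 0.001]
force: [-3.7, 0.2, 23.3]
finger_gap: 0.001
gripper_force: 11.7
```

Emit:
play_rows --rows '[[[0,0,0],[0,0,1],1],[[0,0,0],[0,0,1],1],[[0,0,0],[0,0,0],1]]'

```text
t: 5.9
tcp_pos: [0.4972, -0.0417, 0.0112]
tool_rot: [-0.079, 0.997, -0.001, 0.001]
force: [-6.8, 1.7, 40.2]
finger_gap: 0.001
gripper_force: 20.0
```

Foot 1 is firm: 40 N with no sinking, contact at TCP z of about 0.0113. I'll go to foot 2.

Emit:
play_rows --rows '[[[0,0,0],[0,0,-15],1],[[0,0,0],[0,0,-35],1],[[0,0,0],[0,-32,0],1],[[0,0,0],[0,-32,0],1],[[0,0,0],[0,-32,0],1],[[0,0,0],[0,-32,0],1],[[0,0,0],[0,-32,0],1],[[0,0,0],[0,0,0],1],[[0,0,0],[0,0,0],1]]'

```text
t: 6.65
tcp_pos: [0.5224, -0.2016, 0.0566]
tool_rot: [-0.077, 0.997, -0.0, 0.0]
force: [-0.4, 1.2, -0.7]
finger_gap: 0.002
gripper_force: 0.0
```

```bash
sed -i 's/,.044\])/,.0113])/' h.py; python3 -c "
from h import *
rel()"
```

```text
t 6.65 tcp [ 0.5224 -0.2016  0.0566] F [-0.42  1.16 -0.72] gap 0.002 z-axis [ 1.e-03 -6.e-04 -1.e+00] xyaw 8.798879156327514
1 shift mm to tip 0.036: [  0.6 161.9  45.2]
2 shift mm to tip 0.036: [-0.   1.7 45.3]
3 shift mm to tip 0.036: [-130.     2.3   45.5]
4 shift mm to tip 0.036: [-129.3  162.3   45.4]
```

Emit:
play_rows --rows '[[[0,0,0],[0,1,20],1],[[0,0,0],[0,0,14],1],[[0,0,0],[0,0,4],1],[[0,0,0],[0,0,2],1],[[0,0,0],[0,0,2],1],[[0,0,0],[0,0,2],1],[[0,0,0],[0,0,1],1],[[0,0,0],[0,0,0],1]]'

```text
t: 7.32
tcp_pos: [0.5221, -0.1986, 0.012]
tool_rot: [-0.078, 0.997, -0.0, 0.0]
force: [-0.1, -0.6, 0.1]
finger_gap: -0.002
gripper_force: 0.0
```

Emit:
play_rows --rows '[[[0,0,0],[0,0,1],1],[[0,0,0],[0,0,1],1],[[0,0,0],[0,0,0],1]]'

```text
t: 7.57
tcp_pos: [0.5223, -0.1988, 0.0115]
tool_rot: [-0.078, 0.997, -0.0, 0.001]
force: [-2.0, 0.7, 9.8]
finger_gap: 0.001
gripper_force: 5.0
```

Foot 2 is firm at 9.8 N. Next is foot 3.

Emit:
play_rows --rows '[[[0,0,0],[0,0,-15],1],[[0,0,0],[0,0,-32],1],[[0,0,0],[-33,0,0],1],[[0,0,0],[-33,0,0],1],[[0,0,0],[-33,0,0],1],[[0,0,0],[-31,0,0],1],[[0,0,0],[0,0,0],1],[[0,0,0],[0,0,20],1],[[0,0,0],[0,0,15],1],[[0,0,0],[0,0,4],1],[[0,0,0],[0,0,4],1],[[0,0,0],[0,0,0],1]]'

```text
t: 8.57
tcp_pos: [0.6495, -0.1784, 0.0132]
tool_rot: [-0.078, 0.997, 0.0, -0.001]
force: [-0.5, 1.2, -0.3]
finger_gap: -0.004
gripper_force: 0.0
```

Emit:
play_rows --rows '[[[0,0,0],[0,0,1],1],[[0,0,0],[0,0,1],1],[[0,0,0],[0,0,1],1],[[0,0,0],[0,0,0],1]]'

```text
t: 8.9
tcp_pos: [0.6508, -0.1787, 0.0115]
tool_rot: [-0.078, 0.997, -0.0, 0.001]
force: [-0.3, 0.1, 2.2]
finger_gap: -0.002
gripper_force: 1.0
```

Emit:
play_rows --rows '[[[0,0,0],[0,0,1],1],[[0,0,0],[0,0,0],1]]'

```text
t: 9.07
tcp_pos: [0.6509, -0.1788, 0.0105]
tool_rot: [-0.078, 0.997, -0.0, 0.001]
force: [-0.2, -0.3, 3.8]
finger_gap: 0.001
gripper_force: 1.7
```

Emit:
play_rows --rows '[[[0,0,0],[0,0,1],1],[[0,0,0],[0,0,0],1]]'

```text
t: 9.23
tcp_pos: [0.651, -0.1788, 0.0093]
tool_rot: [-0.078, 0.997, -0.001, 0.001]
force: [-0.2, -1.4, 4.4]
finger_gap: 0.001
gripper_force: 2.2
```

Foot 3 is sinking at 2–4 N. I'll push on to more than 2.5 mm and hold.

Emit:
play_rows --rows '[[[0,0,0],[0,0,1],1],[[0,0,0],[0,0,1],1],[[0,0,0],[0,0,1],1],[[0,0,0],[0,0,0],1],[[0,0,0],[0,0,0],1],[[0,0,0],[0,0,0],1]]'

```text
t: 9.73
tcp_pos: [0.6512, -0.1789, 0.0066]
tool_rot: [-0.078, 0.997, -0.001, 0.001]
force: [0.5, -0.8, 7.1]
finger_gap: 0.001
gripper_force: 3.3
```

Foot 3 sank about 5 mm, so it is the one that rocks. Next I'll lift clear and press its lever, 72 mm to the plate's −x.

Emit:
play_rows --rows '[[[0,0,0],[0,0,-10],1],[[0,0,0],[0,0,-25],1],[[0,0,0],[0,0,-25],1],[[0,0,0],[36,0,0],1],[[0,0,0],[36,0,0],1],[[0,0,0],[0,0,0],1],[[0,0,0],[0,0,0],1]]'

```text
t: 10.32
tcp_pos: [0.5759, -0.1886, 0.0652]
tool_rot: [-0.077, 0.997, 0.001, -0.002]
force: [1.1, 0.7, 0.2]
finger_gap: 0.001
gripper_force: 0.0
```

```bash
python3 - <<'E'
from h import *
rel()
p,d=snapshot('scene'); cv2.imwrite('pics/s2.png',cv2.resize(p[130:330,200:450,::-1],None,fx=3,fy=3,interpolation=2)); 
E
```

```text
t 10.32 tcp [ 0.5759 -0.1886  0.0652] F [1.11 0.74 0.22] gap 0.001 z-axis [-0.0042  0.0026 -1.    ] xyaw 8.882996883750662
1 shift mm to tip 0.036: [ 55.  157.   54.6]
2 shift mm to tip 0.036: [54.7 -3.1 54.1]
3 shift mm to tip 0.036: [-75.3  -2.7  53.6]
4 shift mm to tip 0.036: [-74.9 157.3  54.1]
```

View pics/s2.png

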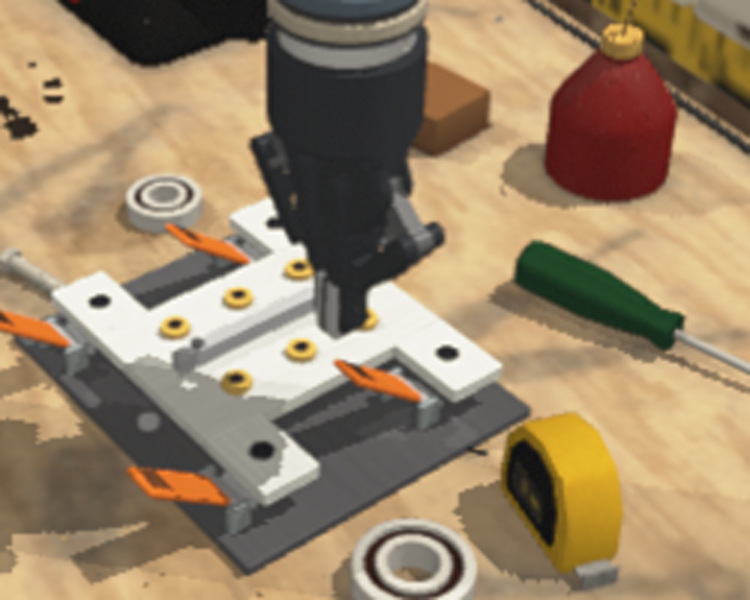

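The fingertip at crop (345,335) stands just above the lever's free end at (345,370). All levers are up and the parts are undisturbed. I'll press down now.

Emit:
play_rows --rows '[[[0,0,0],[-1,-1,10],1],[[0,0,0],[0,0,10],1],[[0,0,0],[0,0,4],1],[[0,0,0],[0,0,4],1],[[0,0,0],[0,0,4],1],[[0,0,0],[0,0,4],1],[[0,0,0],[0,0,4],1],[[0,0,0],[0,0,0],1]]'

```text
t: 11.03
tcp_pos: [0.5783, -0.1901, 0.0249]
tool_rot: [-0.079, 0.997, 0.001, -0.002]
force: [-2.7, -0.1, 3.5]
finger_gap: 0.0
gripper_force: 1.8
```

```bash
python3 -c "
from h import *
rel()"
```

```text
t 11.03 tcp [ 0.5783 -0.1901  0.0249] F [-2.67 -0.14  3.54] gap 0.0 z-axis [-0.005   0.0011 -1.    ] xyaw 9.038654743087228
1 shift mm to tip 0.036: [ 56.8 159.1  14.2]
2 shift mm to tip 0.036: [56.9 -1.  13.9]
3 shift mm to tip 0.036: [-73.   -0.9  13.3]
4 shift mm to tip 0.036: [-73.1 159.   13.6]
```

Contact with the lever is in line. Next I'll press on towards TCP z of about 0.001.

Emit:
play_rows --rows '[[[0,0,0],[0,0,4],1],[[0,0,0],[0,0,4],1],[[0,0,0],[0,0,4],1],[[0,0,0],[0,0,3],1],[[0,0,0],[0,0,3],1],[[0,0,0],[0,0,3],1],[[0,0,0],[0,0,0],1],[[0,0,0],[0,0,0],1]]'

```text
t: 11.7
tcp_pos: [0.5805, -0.1903, 0.0041]
tool_rot: [-0.078, 0.997, 0.0, -0.0]
force: [1.2, -0.1, -0.3]
finger_gap: -0.004
gripper_force: 0.0
```

Emit:
play_rows --rows '[[[0,0,0],[0,0,2],1],[[0,0,0],[0,0,2],1],[[0,0,0],[0,0,0],1],[[0,0,0],[0,0,0],1]]'

```text
t: 12.03
tcp_pos: [0.5805, -0.1904, 0.0007]
tool_rot: [-0.078, 0.997, -0.0, 0.0]
force: [-1.2, 0.4, 3.0]
finger_gap: -0.003
gripper_force: 1.7
```

Emit:
play_rows --rows '[[[0,0,0],[0,0,1],1],[[0,0,0],[0,0,1],1],[[0,0,0],[0,0,1],1],[[0,0,0],[0,0,0],1],[[0,0,0],[0,0,0],1]]'

```text
t: 12.45
tcp_pos: [0.5805, -0.1905, 0.0002]
tool_rot: [-0.078, 0.997, -0.0, 0.0]
force: [-4.5, 0.8, 17.3]
finger_gap: -0.002
gripper_force: 8.8
```

The lever is on its stop: 17 N at the flat height. I'll lift clear and check.

Emit:
play_rows --rows '[[[0,0,0],[0,0,-10],1],[[0,0,0],[0,0,-30],1],[[0,0,0],[0,0,-40],1],[[0,0,0],[0,0,-40],1],[[0,0,0],[0,0,-40],1],[[0,0,0],[0,0,-20],1],[[0,0,0],[0,0,0],1],[[0,0,0],[0,0,0],1],[[0,0,0],[0,0,0],1],[[0,0,0],[0,0,0],1]]'

```text
t: 13.28
tcp_pos: [0.579, -0.1897, 0.1755]
tool_rot: [-0.078, 0.997, 0.001, -0.002]
force: [-0.5, -0.1, -0.9]
finger_gap: 0.002
gripper_force: 0.0
```

```bash
python3 - <<'E'
from h import *
rel()
p,d=snapshot('scene'); cv2.imwrite('pics/s3.png',cv2.resize(p[130:330,180:430,::-1],None,fx=3,fy=3,interpolation=2))
for u,v in((232.7,230),(287,280),(348.8,248),(291.3,204.7)):
  print(np.round(np.median([atd('scene',u+a,v+b,d) for a in(-2,-1,0,1,2) for b in (-2,-1,0,1,2)],axis=0),4))
E
```

```text
t 13.28 tcp [ 0.579  -0.1897  0.1755] F [-0.54 -0.14 -0.86] gap 0.002 z-axis [-0.0037  0.0021 -1.    ] xyaw 8.975739625515047
1 shift mm to tip 0.036: [ 57.2 158.4 164.8]
2 shift mm to tip 0.036: [ 57.1  -1.8 164.4]
3 shift mm to tip 0.036: [-72.8  -1.5 164. ]
4 shift mm to tip 0.036: [-72.6 158.5 164.4]
[ 0.498  -0.0406  0.0369]
[ 0.5225 -0.1991  0.037 ]
[ 0.6501 -0.1809  0.0376]
[ 0.6246 -0.0228  0.037 ]
```

View pics/s3.png

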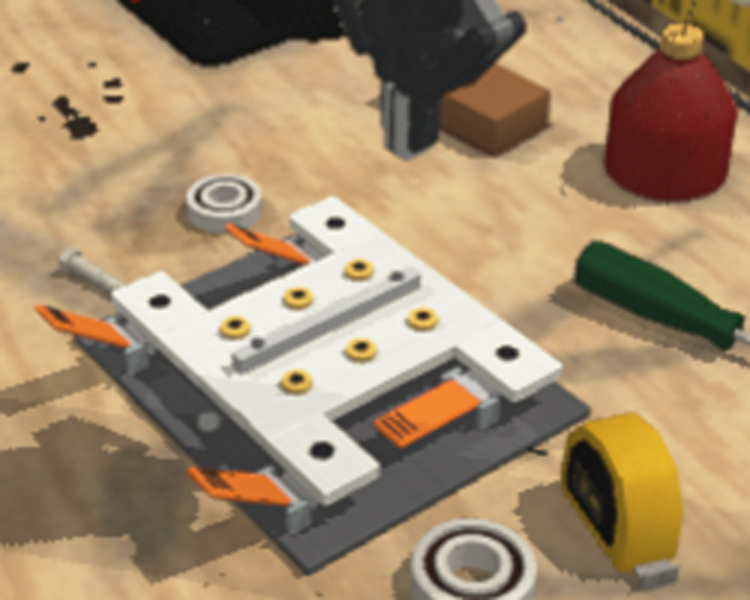

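The foot-3 lever lies flat at crop (435,410) and the other three stand. All four feet measure about 37 mm, so the plate is level, and the arm is clear.

```bash
python3 -c "
from station import *
print(sign_off())"
```

```text
the job is handed in; nothing more can be done
None
```

Foot 3 (back right) was the one that rocked. I pressed its lever flat and left the other three standing; the plate looked level and unshifted, and I handed the job in at about 13 s (no verdict was returned).

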